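# Present the tube tray of the sample loader

## Task

On the bench stand two sample-loading units with sliding trays. First push the empty tray, which was left standing out, fully home; then hook a fingertip behind the lip of the tray with the tube rack and draw it out all the way to its stop. Do not pinch the lips or press down on them, keep off the tubes, do not lift or topple the loose vial riding on that tray, and leave everything else on the bench where it is.

Things in the scene. Friction and masses are not known exactly. Their poses are not given: they have to be found in the camera images.
- empty_tray (a joint): The empty tray (plain white, 190 x 108 mm, no rack on it): its travel in m along its rails, 0 = fully home against the reader head, 0.130 = drawn out to its stop (towards the robot). Moves with 2 N of friction and 10 N s/m of damping, stays where it is left; firm stops at both ends.
- tube_tray (a joint): The tray that carries the tube rack (otherwise the same white tray): its travel in m along its rails, 0 = fully home against the reader head, 0.130 = drawn out to its stop (towards the robot). Moves with 2 N of friction and 10 N s/m of damping, stays where it is left; firm stops at both ends.
- empty_lip_face (a point): front half of the upstanding lip of the empty tray (plain white, 100 mm wide, 34 mm high; the whole lip is 10 mm thick). Origin: centre of the lip's front face (the one turned to the robot), 35 mm above the table. x points horizontally from the lip back to the unit's reader head, that is, the way the tray goes home; -x is the way it is drawn out; y along the lip; z up.
- empty_lip_back (a point): rear half of the same lip of the empty tray. Origin: centre of the lip's rear face (the one a fingertip hooks), 35 mm above the table, same axes as the front half. The lip's top edge is 17 mm above this point, the tray floor (top at 18 mm above the table) 17 mm below it. Behind the rear face the tray is open for 75 mm and more (only ribs 4 mm high on the floor farther back).
- tube_lip_face (a point): front half of the upstanding lip of the tube tray (plain white, 100 mm wide, 34 mm high; the whole lip is 10 mm thick). Origin: centre of the lip's front face (the one turned to the robot), 35 mm above the table. x points horizontally from the lip back to the unit's reader head, that is, the way the tray goes home; -x is the way it is drawn out; y along the lip; z up.
- tube_lip_back (a point): rear half of the same lip of the tube tray. Origin: centre of the lip's rear face (the one a fingertip hooks), 35 mm above the table, same axes as the front half. The lip's top edge is 17 mm above this point, the tray floor (top at 18 mm above the table) 17 mm below it. Behind the rear face the tray is open for 62 mm, as far as the tube rack.
- tube_rack (a point): grey rack, 46 (x) x 96 (y) x 34 mm, fixed on the tube tray, with eight red-capped tubes that reach 65 mm above the tray floor (83 mm above the table). Origin: centre of its underside on the tray floor. Rides with the tray.
- vial_mid (a point): loose capped vial, 26 mm across and 48 mm high, standing upright on the tube tray's floor behind the rack; this point is at its centre, half-way up (42 mm above the table). Rides along with the tray.
- tube_unit: the fixed unit of the tube tray: dark grey base 400 (x) x 130 (y) mm, top 8 mm above the table, two aluminium guide rails beside the tray up to 26 mm above the table, white reader head 65 mm deep and 100 mm high at the rear end (+x, away from the robot). Origin: centre of the underside; the tray slides along its x axis, out towards -x. Which unit stands left or right varies.
- empty_unit: the fixed unit of the empty tray, the same build and axes as tube_unit.
- reagent: bystander: small white bottle, 42 mm across, 90 mm high, standing between the two units; origin at its underside.
- phone: bystander: phone lying flat, 75 x 150 x 9 mm.
- wash: bystander: wash bottle, 60 mm across, 130 mm high, to the left; origin at its underside.
- scanner: bystander: hand scanner lying, about 175 x 60 x 34 mm, to the right.
- tape: bystander: roll of paper tape lying flat, 70 mm across, 20 mm high, to the left.
- beaker: bystander: white beaker, 64 mm across, 75 mm high, standing on the robot's side of the gap between the two units.
- marker: bystander: black marker pen lying to the left near the robot, 14 mm thick, about 130 mm long.
Mind the look-alikes: they are no part of the job. Leave any orange look-alike of the part that bears vial_mid alone.

How it is judged:
By the outcome, as a careful person would: the job done as asked, in the order asked, and still so for the second after the job is handed in, with the robot touching nothing.
It also fails if it takes over 54 s, if anything falls off the work surface, if the arm or the gripper's body presses on something with over 40 N, if the wrist force passes 120 N, or if a joint passes its speed limit or range.

## Robot

A 7-joint arm with a two-finger parallel gripper is mounted at the origin on the work surface. World frame = base frame: x ahead of the robot, y to its left, z up, the work surface at z = 0. Lengths are in m, angles in degrees, forces in N, time in s.
With the tool pointing down it reaches from about 0.425 to 0.825 m from the base axis. Payload 3.6 kg.
Tool frame: the origin (TCP) lies at the very end of the fingers, on their centre line; the grasp point (between the pads) lies 19 mm behind it; z points along the fingers, y is the line along which they close (so a half turn about z gives the same grasp; the last joint's range is limited). The gripper opens to 93 mm and grips with 3 to 60 N. Pads are 15 mm wide; open, the fingers measure 128 mm over their backs; the gripper's body (75 mm by 188 mm) begins 65 mm behind the grasp point.
Start: joints at [71.075, 35.231, -0.722, 81.555, 0.464, 63.22, -2.315], TCP at [0.194, -0.62, 0.195] pointing down, gripper open.
Joint ranges: [-178.69, 178.69], [-17.37, 117.87], [-77.05, 75.6], [15.02, 138.74], [-78.02, 258.01], [0.78, 113.62], [-162.83, 162.83]. Speed limits (degrees/s): [159.86, 159.86, 180, 180, 180, 180, 180].

## Interface

Orientations are given as [roll, pitch, yaw] about the fixed x, y, z axes, in that order (R = Rz(yaw) Ry(pitch) Rx(roll)).
In Python, from rig import r gives the robot as it stands. The module is installed in compiled form; this text tells all that it offers.
- The arm moves only by the shell command python3 -m creep 'ROWS' [FORCE]. ROWS is JSON, a list of rows, each a list of 3 entries, a list of its own where there are three numbers: the shift along the world's x, y, z in m, then the turn, a rotation vector about the world's x, y, z in rad, then the opening, from 0 (shut) to 1 (fully open). In form: [[[tx, ty, tz], [rx, ry, rz], jaw], ...]. A call has 1 to 12 rows; each row is the pose to reach, as a shift and turn from the pose commanded when the call began; what a row does not reach only later rows make up. A row lasts 1/12 s, in which the tool goes at most 41.7 mm and 7.16 degrees, less where a joint would pass 70% of its speed; a pose out of reach is approached as far as the arm can. A call with a gripper value outside its range is refused whole. The fingers move at their own pace and stop on an object; FORCE is the grip in N (left out, the last holds). Time passes only in rows, so rows that repeat a pose let the fingers close. It gives the time, the measured TCP pose, the force, the opening and the grip force at its end, in the units of the state.
- r.sense(): the state, without advancing time (a new reading comes with each control period).
- r.camera(name): name is "side" or "top"; returns the picture (400x640x3 uint8, red, green, blue); there is no depth.
- r.camera_model(name): a dict with "fovy" (degrees; the focal length in pixels is half the picture's height over the tangent of half this angle, whatever the lens; pixels are square), "cx", "cy" (the principal point, pixels), "k1" (the pictures are not rectified: a ray, as slopes to the right and down, at radius r is drawn at 1 + k1 r^2 times it, then the intrinsics apply), "rvec" (rotation vector, rad) and "tvec" (3), from world to camera coordinates, as OpenCV has them. Camera axes: x right, y down, z forward; pixel columns grow to the right and rows downward; lengths in m; the calibration is good to about 2 mm. A picture is of the moment at which its call begins. camera_model takes no time and is no camera call.
- r.finish_job(): hands the job in; it is judged then, once.
Trained networks look in the newest picture that a camera, given by its name, has taken for a name from the list of things; names that differ only in an ending like _2 or _b are one class to them, and where a whole thing is asked for, a point or a joint stands for the part that bears it (a point fixed in the world has none). Each returns a list of dicts, best first, with "conf" (0 to 1); they miss things now and then, are a little off and sometimes report something else, mostly with a low value. They report only what shows in the picture. A call takes as long as a camera call. They do not tell look-alikes from the thing itself.
- r.search_frame(target, camera): "rect" ([left, top, width, height] in pixels, round what is visible of it).
- r.tip_of(target, camera): "uv" ([column, row] in pixels: a listed point, or the origin of a listed thing).
The state is a dict: "time": time; "q": joint angles; "dq": joint speeds; "joint_torque": joint torques, N m; "tcp_pos": TCP position; "orientation": TCP orientation; "contact_force": force on the tool from outside, world axes, zero at the start; "moment": the same for the moment, N m; "gripper_width": finger opening in m; "finger_force": force on a finger pad.
Only numpy, scipy, OpenCV 4.12 (cv2) and the standard library are available. Lean on these libraries where they do the work, as an engineer would, in place of code of your own. Each camera call takes 0.05 s, during which the arm holds its last target. There are 200 camera calls.

## Working session

There is one attempt and no reset: what is moved stays moved. The work goes in short steps, Python scripts to look and compute and a shell command to move; the robot and the scene stay as the last step left them, time stands still between calls to the robot, and variables do not carry over. Pictures are saved under pics/ and viewed, at most 10 in all, crops included, and the job is handed in when it is done.

```bash
mkdir -p pics; cat > h.py <<'E'
from rig import r
import numpy as np, cv2
def ray(cam,uv):
    m=r.camera_model(cam); f=200/np.tan(np.radians(m['fovy'])/2)
    d=np.array([(uv[0]-m['cx'])/f,(uv[1]-m['cy'])/f]); s=d.copy()
    for _ in range(30): s=d/(1+m['k1']*(s@s))
    R=cv2.Rodrigues(np.array(m['rvec'],float))[0]; t=np.array(m['tvec'],float).ravel()
    return -R.T@t, R.T@np.array([s[0],s[1],1])
def atz(cam,uv,z):
    o,d=ray(cam,uv); return o+d*(z-o[2])/d[2]
def proj(cam,p):
    m=r.camera_model(cam); f=200/np.tan(np.radians(m['fovy'])/2)
    R=cv2.Rodrigues(np.array(m['rvec'],float))[0]; c=R@np.array(p)+np.array(m['tvec'],float).ravel()
    s=c[:2]/c[2]; s=s*(1+m['k1']*(s@s)); return s*f+[m['cx'],m['cy']]
E
python3 - <<'E'
from h import *
for c in('top','side'):
    cv2.imwrite(f'pics/{c}0.png',r.camera(c)[:,:,::-1])
    for n,z in(('empty_lip_face',.035),('empty_lip_back',.035),('tube_lip_face',.035),('tube_lip_back',.035),('tube_rack',.018),('vial_mid',.042),('tube_unit',0),('empty_unit',0),('beaker',0),('reagent',0)):
        print(c,n,[(np.round(d['uv']),round(d['conf'],2),np.round(atz(c,d['uv'],z),3)[:2]) for d in r.tip_of(n,c)[:3]])
s=r.sense();print(s)
E
```

```text
top empty_lip_face [(array([262., 237.]), 0.67, array([0.513, 0.162]))]
top empty_lip_back [(array([263., 235.]), 0.95, array([0.519, 0.161])), (array([386., 164.]), 0.57, array([ 0.701, -0.155]))]
top tube_lip_face [(array([393., 184.]), 0.85, array([ 0.646, -0.172]))]
top tube_lip_back [(array([391., 182.]), 0.85, array([ 0.653, -0.167]))]
top tube_rack [(array([385., 151.]), 0.67, array([ 0.738, -0.154])), (array([476., 202.]), 0.63, array([ 0.603, -0.386]))]
top vial_mid [(array([447., 172.]), 0.64, array([ 0.677, -0.307])), (array([332., 111.]), 0.53, array([ 0.839, -0.016])), (array([444., 129.]), 0.5, array([ 0.788, -0.305]))]
top tube_unit [(array([387., 163.]), 0.87, array([ 0.709, -0.163]))]
top empty_unit [(array([270., 186.]), 0.58, array([0.648, 0.15 ]))]
top beaker [(array([328., 271.]), 0.69, array([ 0.425, -0.005]))]
top reagent [(array([324., 188.]), 0.78, array([0.644, 0.006]))]
side empty_lip_face [(array([313., 247.]), 0.56, array([0.508, 0.157]))]
side empty_lip_back [(array([310., 244.]), 0.72, array([0.519, 0.154]))]
side tube_lip_face [(array([332., 157.]), 0.
[... 893 characters left out ...]
e': 1.1, 'q': array([71.07394768, 35.22999138, -0.72124613, 81.55467851,  0.46671931,
       63.21890914, -2.31465915]), 'dq': array([ 0.07912908, -0.09882609, -0.00684101, -0.04270825,  0.01389488,
        0.02085005, -0.0271663 ]), 'joint_torque': array([-4.44022480e-04, -4.58834946e+01,  2.08942560e-01, -1.66032368e+01,
       -6.09740638e-02,  1.33182251e-02,  6.01162606e-05]), 'tcp_pos': array([ 0.19445823, -0.62020948,  0.19455446]), 'orientation': array([-1.79999347e+02,  6.29228765e-04,  1.74108528e+01]), 'contact_force': array([ 0.22721327, -0.62549754,  0.60480164]), 'moment': array([-0.02812993,  0.01320975,  0.02435334]), 'finger_force': 0.0, 'gripper_width': 0.09304011523822138}
```

View pics/top0.png

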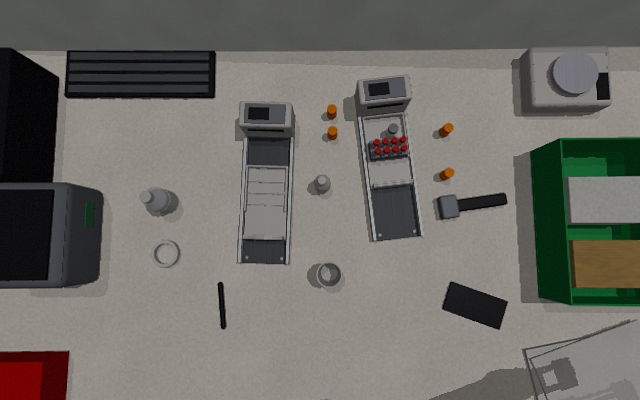

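View pics/side0.png

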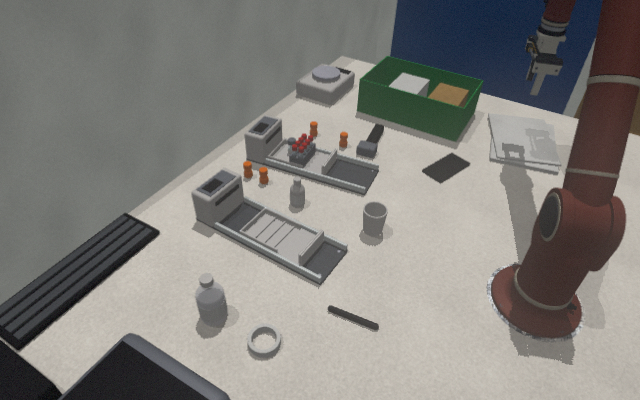

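The top view shows the empty unit at columns 237–293, with its lip near (264,238). The tube unit is at 357–422: lip near (391,184), rack (389,148), vial (392,129). The orange look-alikes are at (332,111/132) and (447,130/173). I'll zoom in to get the axes and lip edges.

```bash
python3 - <<'E'
import cv2,numpy as np
a=cv2.imread('pics/top0.png')
b=np.hstack([a[120:270,225:305],a[100:250,350:430]])
cv2.imwrite('pics/crop1.png',cv2.resize(b,None,fx=4,fy=4,interpolation=cv2.INTER_CUBIC))
E
```

```text
(no output)
```

View pics/crop1.png

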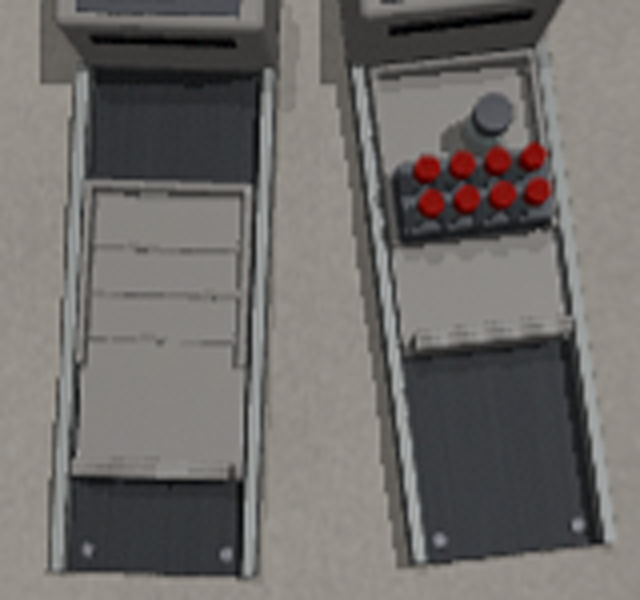

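The crop shows the rails, lips and base screws clearly. Empty tray lip is at crop row ≈470 (columns 75–235). Tube tray lip runs from (415,340) to (572,327).

```bash
python3 - <<'E'
from h import *
L=lambda X,Y:(225+(X+.5)/4-.5,120+(Y+.5)/4-.5)
Rr=lambda X,Y:(350+(X-320+.5)/4-.5,100+(Y+.5)/4-.5)
print('cam',ray('top',(320,200))[0])
for n,f,rails,scr,lip in(('E',L,[(82,72),(57,570),(267,72),(250,572)],[(88,549),(226,554)],[(75,466),(235,468),(75,476),(235,478)]),
 ('T',Rr,[(358,70),(420,560),(546,55),(606,540)],[(440,540),(578,524)],[(415,335),(572,322),(415,350),(575,337)])):
    P=[atz('top',f(*p),.026) for p in rails]
    for a,b in((0,1),(2,3)):
        d=P[a]-P[b];print(n,'rail',P[a][:2].round(3),P[b][:2].round(3),'yaw',np.degrees(np.arctan2(d[1],d[0])).round(2))
    d=(P[0]+P[2]-P[1]-P[3]);print('far mid',((P[0]+P[2])/2)[:2].round(4),'near mid',((P[1]+P[3])/2)[:2].round(4),'yaw',np.degrees(np.arctan2(d[1],d[0])))
    Q=[atz('top',f(*p),.008) for p in scr];d=Q[0]-Q[1];print('screw mid',((Q[0]+Q[1])/2)[:2],np.degrees(np.arctan2(-d[0],d[1])))
    for z in(.018,.052):
        print('lip z',z,[atz('top',f(*p),z)[:2].round(3) for p in lip])
E
```

```text
cam [ 0.49982774 -0.00242714  1.00532502]
E rail [0.774 0.212] [0.45  0.222] yaw -1.79
E rail [0.773 0.091] [0.448 0.1  ] yaw -1.57
far mid [0.7733 0.1513] near mid [0.4492 0.1608] yaw -1.681505189979283
screw mid [0.46074481 0.16175794] -2.238679643173973
lip z 0.018 [array([0.516, 0.214]), array([0.514, 0.111]), array([0.51 , 0.214]), array([0.508, 0.11 ])]
lip z 0.052 [array([0.515, 0.206]), array([0.514, 0.107]), array([0.509, 0.206]), array([0.508, 0.107])]
T rail [ 0.827 -0.088] [ 0.506 -0.123] yaw 6.35
T rail [ 0.836 -0.211] [ 0.518 -0.242] yaw 5.51
far mid [ 0.8319 -0.1494] near mid [ 0.5122 -0.1826] yaw 5.931707870197773
screw mid [ 0.52406024 -0.18364146] 6.48163055589392
lip z 0.018 [array([ 0.652, -0.124]), array([ 0.66 , -0.226]), array([ 0.642, -0.123]), array([ 0.65 , -0.227])]
lip z 0.052 [array([ 0.647, -0.119]), array([ 0.655, -0.218]), array([ 0.637, -0.119]), array([ 0.645, -0.22 ])]
```

```bash
python3 -m creep '[[[0.25,0.22,0],[0,0,-0.335],0],[[0.25,0.22,0],[0,0,-0.335],0],[[0.25,0.22,0],[0,0,-0.335],0],[[0.25,0.22,0],[0,0,-0.335],0],[[0.25,0.22,0],[0,0,-0.335],0],[[0.25,0.22,0],[0,0,-0.335],0],[[0.25,0.22,0],[0,0,-0.335],0],[[0.25,0.22,0],[0,0,-0.335],0],[[0.3,0.52,0],[0,0,-0.335],0],[[0.3,0.52,0],[0,0,-0.335],0],[[0.3,0.52,0],[0,0,-0.335],0],[[0.3,0.52,0],[0,0,-0.335],0]]' 5
```

```text
time: 2.1
tcp_pos: [0.4721, -0.2338, 0.1947]
orientation: [180.0, -0.0, -1.8]
contact_force: [0.9, 0.2, 0.5]
gripper_width: 0.0177
finger_force: 0.0
```

```bash
python3 -m creep '[[[0.03,0.2,0],[0,0,0],0],[[0.03,0.2,0],[0,0,0],0],[[0.03,0.2,0],[0,0,0],0],[[0.03,0.2,0],[0,0,0],0],[[0.03,0.2,0],[0,0,0],0],[[0.01,0.38,0],[0,0,0],0],[[0.01,0.38,0],[0,0,0],0],[[0.01,0.38,0],[0,0,0],0],[[0.01,0.38,0],[0,0,0],0],[[0.01,0.38,0],[0,0,0],0],[[0.01,0.38,0],[0,0,0],0],[[0.01,0.38,0],[0,0,0],0]]'
```

```text
time: 3.1
tcp_pos: [0.4818, 0.1448, 0.1946]
orientation: [180.0, -0.0, -1.6]
contact_force: [-0.4, -0.4, -0.3]
gripper_width: 0.0007
finger_force: 0.0
```

```bash
python3 -m creep '[[[-0.004,0.006,0],[0,0,-0.003],0],[[-0.004,0.006,-0.08],[0,0,-0.003],0],[[-0.004,0.006,-0.08],[0,0,-0.003],0],[[-0.004,0.006,-0.11],[0,0,-0.003],0],[[-0.004,0.006,-0.14],[0,0,-0.003],0],[[-0.004,0.006,-0.162],[0,0,-0.003],0],[[-0.004,0.006,-0.162],[0,0,-0.003],0],[[-0.004,0.006,-0.162],[0,0,-0.003],0]]'
python3 - <<'E'
from h import *
a=r.camera('top')[:,:,::-1];b=r.camera('side')[:,:,::-1]
v=np.hstack([cv2.resize(a[160:280,220:320],None,fx=4,fy=4),cv2.resize(b[180:300,250:350],None,fx=4,fy=4)])
cv2.imwrite('pics/c2.png',v);s=r.sense();print(s['tcp_pos'],s['contact_force'])
E
```

```text
time: 3.77
tcp_pos: [0.4776, 0.1485, 0.0321]
orientation: [179.9, 0.1, -2.1]
contact_force: [-0.2, 0.3, -0.2]
gripper_width: 0.0007
finger_force: 0.0
[0.47926098 0.14968647 0.03391748] [-0.53764095  0.41096858  1.16031707]
```

View pics/c2.png

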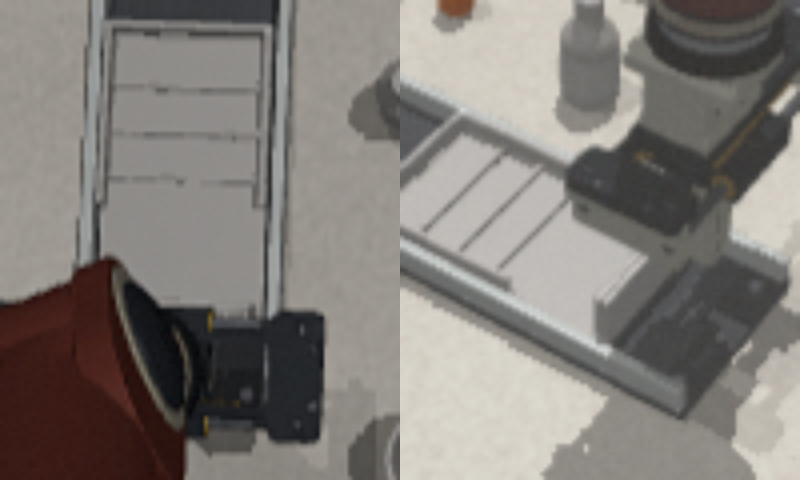

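The gripper is standing in the bay in front of the empty tray's lip, clear of it. Pushing now.

```bash
python3 -m creep '[[[0.007,0.007,-0.002],[0,0,0],0],[[0.014,0.007,-0.002],[0,0,0],0],[[0.021,0.007,-0.002],[0,0,0],0],[[0.028,0.0065,-0.002],[0,0,0],0],[[0.035,0.0065,-0.002],[0,0,0],0],[[0.042,0.006,-0.002],[0,0,0],0],[[0.049,0.006,-0.002],[0,0,0],0],[[0.056,0.006,-0.002],[0,0,0],0],[[0.063,0.0055,-0.002],[0,0,0],0],[[0.070,0.005,-0.002],[0,0,0],0],[[0.076,0.005,-0.002],[0,0,0],0],[[0.08,0.005,-0.002],[0,0,0],0]]'
```

```text
time: 4.87
tcp_pos: [0.5588, 0.1551, 0.0305]
orientation: [-180.0, -0.0, -2.0]
contact_force: [0.3, -0.8, 0.4]
gripper_width: 0.0006
finger_force: 0.0
```

```bash
python3 -m creep '[[[0.003,0,0],[0,0,0],0],[[0.006,0,0],[0,0,0],0],[[0.009,0,0],[0,0,0],0],[[0.012,0,0],[0,0,0],0],[[0.014,0,0],[0,0,0],0],[[0.014,0,0],[0,0,0],0]]'
python3 - <<'E'
from h import *
a=r.camera('top')[:,:,::-1];b=r.camera('side')[:,:,::-1]
v=np.hstack([cv2.resize(a[100:220,220:320],None,fx=4,fy=4),cv2.resize(b[160:280,190:290],None,fx=4,fy=4)])
cv2.imwrite('pics/c3.png',v);s=r.sense();print(s['tcp_pos'],s['contact_force'])
E
```

```text
time: 5.37
tcp_pos: [0.5724, 0.1552, 0.0306]
orientation: [-180.0, -0.0, -2.0]
contact_force: [0.2, 0.2, 0.8]
gripper_width: 0.0007
finger_force: 0.0
[0.57173854 0.1551947  0.03052146] [-0.39690182 -0.28102561  0.5907131 ]
```

View pics/c3.png

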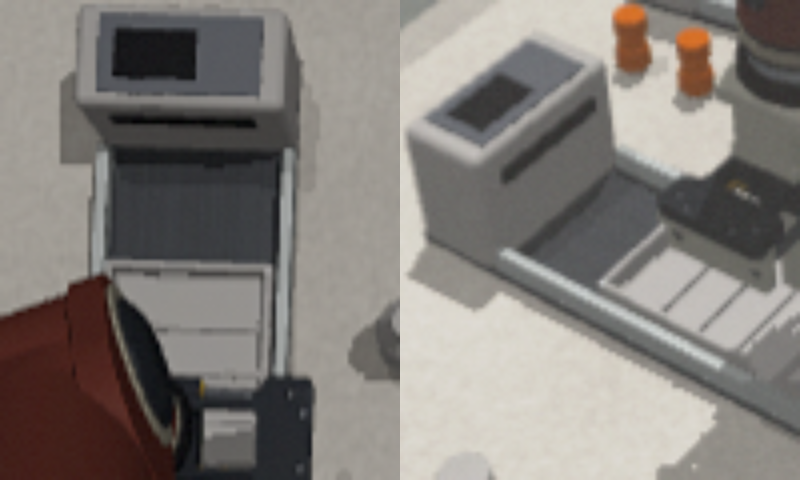

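The empty tray's rear edge is still at row 166, so it hasn't moved even though the TCP advanced. I'll check where the fingertip really is.

```bash
python3 - <<'E'
from h import *
b=r.camera('side')[:,:,::-1].copy()
p=r.sense()['tcp_pos'];print(proj('side',p),proj('top',p))
v=cv2.resize(b[190:290,240:360],None,fx=6,fy=6,interpolation=cv2.INTER_CUBIC)
q=(proj('side',p)-[240,190]+.5)*6;cv2.circle(v,tuple(int(x) for x in q),5,(0,255,0),1)
for x in(.509,.519):
  for y in(.108,.208):
    for z in (.018,.052):
      q=(proj('side',(x,y,z))-[240,190]+.5)*6;cv2.circle(v,tuple(int(x) for x in q),3,(0,0,255),-1)
cv2.imwrite('pics/c4.png',v)
E
```

```text
[291.93654841 237.48739486] [265.56309822 214.15318722]
```

View pics/c4.png

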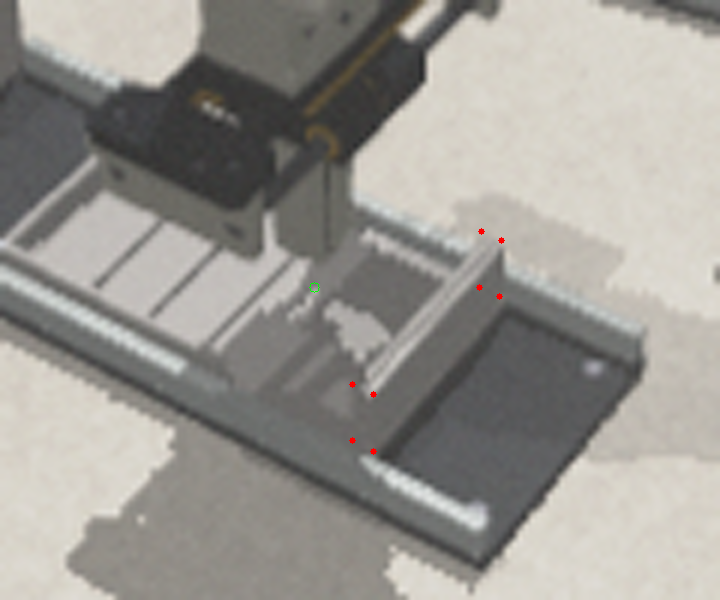

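The fingertip shows at zoom (313,250). That is about 22 mm above the projected TCP, while the lip marks fit, so the fingers went over the lip without touching it. I'll back off above the lip, then come down lower and check visually.

```bash
python3 -m creep '[[[0,0,0.03],[0,0,0],0],[[-0.03,0,0.04],[0,0,0],0],[[-0.07,0,0.04],[0,0,0],0],[[-0.1,0.003,0.04],[0,0,0],0],[[-0.1,0.003,0.04],[0,0,0],0],[[-0.1,0.003,0.03],[0,0,0],0],[[-0.1,0.003,0.0],[0,0,0],0],[[-0.1,0.003,0.0],[0,0,0],0],[[-0.1,0.003,0.0],[0,0,0],0]]'
python3 - <<'E'
from h import *
b=r.camera('side')[:,:,::-1].copy()
s=r.sense();p=s['tcp_pos'];print(p,s['contact_force'],proj('side',p))
v=cv2.resize(b[190:290,260:380],None,fx=6,fy=6,interpolation=cv2.INTER_CUBIC)
for dz in (0,.01,.02,.03):
  q=(proj('side',p+[0,0,dz])-[260,190]+.5)*6;cv2.circle(v,tuple(int(x) for x in q),4,(0,255,0),1)
cv2.imwrite('pics/c5.png',v)
E
```

```text
time: 6.27
tcp_pos: [0.4718, 0.1576, 0.0292]
orientation: [179.9, 0.1, -2.0]
contact_force: [-0.0, 0.1, 0.1]
gripper_width: 0.0006
finger_force: 0.0
[0.47261318 0.15792671 0.03013849] [0.66197595 0.89591461 0.21398618] [325.47840232 253.96731266]
```

View pics/c5.png

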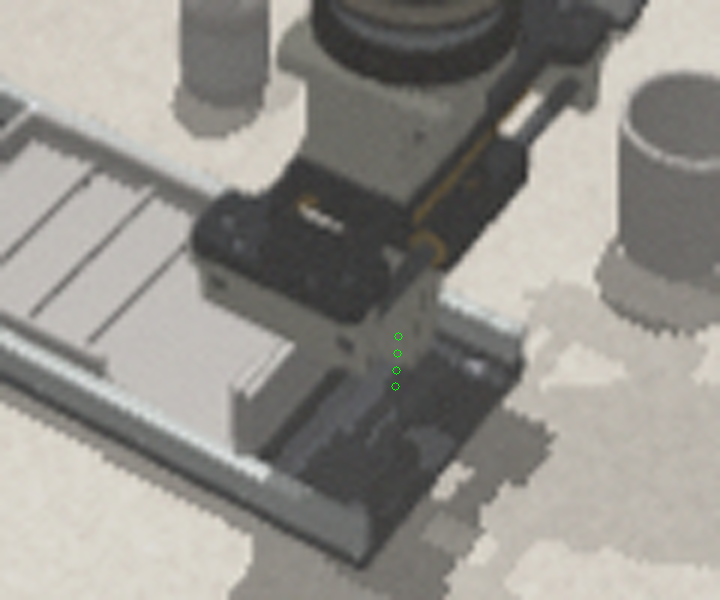

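The fingers stand in the bay in front of the lip with their ends at about (400,365), roughly 10–20 mm above the reading. Lowering to a reading of 0.018 is safe either way. I'll do that and push carefully to first contact.

```bash
python3 -m creep '[[[0,0,-0.012],[0,0,0],0],[[0,0,-0.012],[0,0,0],0],[[0.007,0,-0.012],[0,0,0],0],[[0.014,0,-0.012],[0,0,0],0],[[0.021,0,-0.012],[0,0,0],0],[[0.028,-0.001,-0.012],[0,0,0],0],[[0.034,-0.001,-0.012],[0,0,0],0],[[0.04,-0.001,-0.012],[0,0,0],0],[[0.046,-0.001,-0.012],[0,0,0],0],[[0.052,-0.002,-0.012],[0,0,0],0]]'
python3 - <<'E'
from h import *
s=r.sense();print(s['tcp_pos'],s['contact_force'])
a=r.camera('top')[:,:,::-1]
r.camera('side')
for c in('top','side'):
  for n in('empty_lip_face','empty_lip_back'): print(c,n,[(np.round(d['uv'],1),round(d['conf'],2),np.round(atz(c,d['uv'],.035),3)[:2]) for d in r.tip_of(n,c)[:2]])
# tray rear edge profile along column 265
print(a[130:175,262].mean(1).astype(int))
E
```

```text
time: 7.15
tcp_pos: [0.5238, 0.1566, 0.0185]
orientation: [-180.0, 0.1, -1.9]
contact_force: [-2.0, 2.8, 1.4]
gripper_width: 0.0003
finger_force: 1.4
[0.52375147 0.15662191 0.01849604] [-1.99429509  2.80459639  1.37254049]
top empty_lip_face [(array([265.6, 227.5]), 0.63, array([0.537, 0.154]))]
top empty_lip_back [(array([264. , 224.2]), 0.75, array([0.546, 0.158]))]
side empty_lip_face [(array([304.8, 242.5]), 0.68, array([0.533, 0.156]))]
side empty_lip_back [(array([301.9, 240.3]), 0.84, array([0.543, 0.154]))]
[  1  42  61  64  62  65  57  36  25  28  27  45  50  50  50  49  56  61
  58  59  60  59  61  59  58  74 134 113  68 110 138 143 142 141 141 141
 140 141 141 142 142 144 119 131 143]
```

Contact now: the tray's rear edge has moved from row 166 to row 156. Continuing.

```bash
python3 -m creep '[[[0.007,0,0],[0,0,0],0],[[0.014,0,0],[0,0,0],0],[[0.02,-0.001,0],[0,0,0],0],[[0.026,-0.001,0],[0,0,0],0],[[0.032,-0.001,0],[0,0,0],0],[[0.036,-0.001,0],[0,0,0],0],[[0.039,-0.001,0],[0,0,0],0],[[0.041,-0.001,0],[0,0,0],0]]'
```

```text
time: 8.12
tcp_pos: [0.5654, 0.1547, 0.0184]
orientation: [180.0, -0.0, -2.0]
contact_force: [-2.1, -0.4, 0.6]
gripper_width: 0.0003
finger_force: 1.1
```

```bash
python3 -m creep '[[[0.002,0,0],[0,0,0],0],[[0.004,0,0],[0,0,0],0],[[0.004,0,0],[0,0,0],0]]'
```

```text
time: 8.37
tcp_pos: [0.5694, 0.1547, 0.0184]
orientation: [180.0, -0.0, -2.0]
contact_force: [-1.2, -1.6, 0.0]
gripper_width: -0.0001
finger_force: 0.6
```

```bash
python3 -m creep '[[[0.002,0,0],[0,0,0],0],[[0.003,0,0],[0,0,0],0],[[0.004,0,0],[0,0,0],0]]'
```

```text
time: 8.62
tcp_pos: [0.5727, 0.1548, 0.0184]
orientation: [180.0, 0.0, -2.0]
contact_force: [-2.9, -1.9, 0.3]
gripper_width: 0.0007
finger_force: 1.1
```

```bash
python3 -m creep '[[[0.001,0,0],[0,0,0],0],[[0.002,0,0],[0,0,0],0],[[0.003,0,0],[0,0,0],0]]'
```

```text
time: 8.87
tcp_pos: [0.5758, 0.1551, 0.0185]
orientation: [180.0, 0.0, -2.0]
contact_force: [-2.5, -1.6, -0.5]
gripper_width: 0.0002
finger_force: 1.1
```

```bash
python3 -m creep '[[[0.002,0,0],[0,0,0],0],[[0.003,0,0],[0,0,0],0],[[0.004,0,0],[0,0,0],0]]'
```

```text
time: 9.12
tcp_pos: [0.5757, 0.1551, 0.0185]
orientation: [179.9, 0.5, -1.9]
contact_force: [-10.3, -1.8, 7.6]
gripper_width: 0.0007
finger_force: 4.9
```

```bash
python3 - <<'E'
from h import *
a=r.camera('top')
print(a[118:150,262].mean(1).astype(int),a[118:150,275].mean(1).astype(int))
E
```

```text
[ 21  56  85  91  89  92 132 129 103  74  56  25   3  42  62  66  65  63
  72  72  64  67 116 128 125 124 139 144 143 144 143 143] [ 89  90  89  89  89  75 136 137 116  81  67  41   7  27  61  66  66  64
  69  74  65  64 115 127 126 125 139 145 144 143 144 144]
```

The tray stopped at x=0.5757 with the force up to 10 N, and its rear edge is against the reader head, so it is home. Backing off, lifting and moving above the gap behind the tube lip.

```bash
python3 -m creep '[[[-0.015,0,0],[0,0,0],0],[[-0.03,0,0],[0,0,0],0],[[-0.03,0,0.04],[0,0,0],0],[[-0.03,0,0.08],[0,0,0],0],[[-0.03,0,0.12],[0,0,0],0],[[-0.03,0,0.14],[0,0,0],0],[[0.02,-0.12,0.14],[0,0,0.14],0],[[0.02,-0.12,0.14],[0,0,0.14],0],[[0.02,-0.12,0.14],[0,0,0.14],0],[[0.02,-0.12,0.14],[0,0,0.14],0]]'
python3 - <<'E'
from h import *
for c in('top','side'):
    cv2.imwrite(f'pics/{c}5.png',r.camera(c)[:,:,::-1])
    for n,z in(('tube_lip_face',.035),('tube_lip_back',.035),('tube_rack',.018),('vial_mid',.042),('empty_lip_face',.035)):
        print(c,n,[(np.round(d['uv']),round(d['conf'],2),np.round(atz(c,d['uv'],z),3)[:2]) for d in r.tip_of(n,c)[:2]])
E
```

```text
time: 10.0
tcp_pos: [0.6049, 0.0242, 0.1598]
orientation: [179.6, -0.4, 5.3]
contact_force: [-0.0, -1.2, -0.6]
gripper_width: 0.0004
finger_force: 0.0
top tube_lip_face [(array([391., 187.]), 0.89, array([ 0.641, -0.167]))]
top tube_lip_back [(array([394., 181.]), 0.97, array([ 0.656, -0.175]))]
top tube_rack [(array([384., 148.]), 0.9, array([ 0.747, -0.154])), (array([474., 300.]), 0.42, array([ 0.354, -0.372]))]
top vial_mid [(array([447., 174.]), 0.72, array([ 0.673, -0.307])), (array([394., 131.]), 0.66, array([ 0.784, -0.177]))]
top empty_lip_face [(array([264., 208.]), 0.71, array([0.587, 0.158]))]
side tube_lip_face [(array([327., 161.]), 0.66, array([ 0.653, -0.166]))]
side tube_lip_back [(array([329., 162.]), 0.94, array([ 0.645, -0.162])), (array([448., 169.]), 0.25, array([ 0.325, -0.325]))]
side tube_rack [(array([304., 156.]), 0.77, array([ 0.737, -0.167])), (array([262., 344.]), 0.18, array([0.466, 0.428]))]
side vial_mid [(array([249., 170.]), 0.63, array([0.821, 0.002])), (array([341., 143.]), 0.59, array([ 0.658, -0.265]))]
side empty_lip_face [(array([287., 232.]), 0.92, array([0.588, 0.15 ]))]
```

```bash
python3 -m creep '[[[0.076,-0.2,0],[0,0,0],0],[[0.076,-0.2,0],[0,0,0],0],[[0.076,-0.2,0],[0,0,0],0],[[0.076,-0.2,0],[0,0,0],0],[[0.076,-0.2,0],[0,0,0],0],[[0.076,-0.2,0],[0,0,0],0],[[0.076,-0.2,0],[0,0,0],0],[[0.076,-0.2,0],[0,0,0],0]]'
```

```text
time: 11.27
tcp_pos: [0.6756, -0.1641, 0.158]
orientation: [-179.9, 0.0, 6.0]
contact_force: [-0.4, 0.3, -0.6]
gripper_width: 0.0005
finger_force: 0.0
```

```bash
python3 -m creep '[[[0,-0.003,-0.03],[0,0,0],0],[[0,-0.003,-0.06],[0,0,0],0],[[0,-0.003,-0.09],[0,0,0],0],[[0,-0.003,-0.108],[0,0,0],0],[[0,-0.003,-0.108],[0,0,0],0]]'
python3 - <<'E'
from h import *
b=r.camera('side')[:,:,::-1].copy()
s=r.sense();p=s['tcp_pos'];print(p,s['contact_force'])
v=cv2.resize(b[100:200,260:380],None,fx=6,fy=6,interpolation=cv2.INTER_CUBIC)
for dz in (0,.02):
  q=(proj('side',p+[0,0,dz])-[260,100]+.5)*6;cv2.circle(v,tuple(int(x) for x in q),4,(0,255,0),1)
for P in((.652,-.168,.052),(p[0],p[1],.018)):
  q=(proj('side',P)-[260,100]+.5)*6;cv2.circle(v,tuple(int(x) for x in q),4,(0,0,255),1)
cv2.imwrite('pics/c6.png',v)
E
```

```text
time: 11.68
tcp_pos: [0.672, -0.163, 0.0457]
orientation: [-179.7, 0.5, 6.3]
contact_force: [-0.9, 0.3, -0.6]
gripper_width: 0.0005
finger_force: 0.0
[ 0.67412768 -0.16394268  0.04853871] [ 0.2181981  -0.06240348  0.61994764]
```

View pics/c6.png

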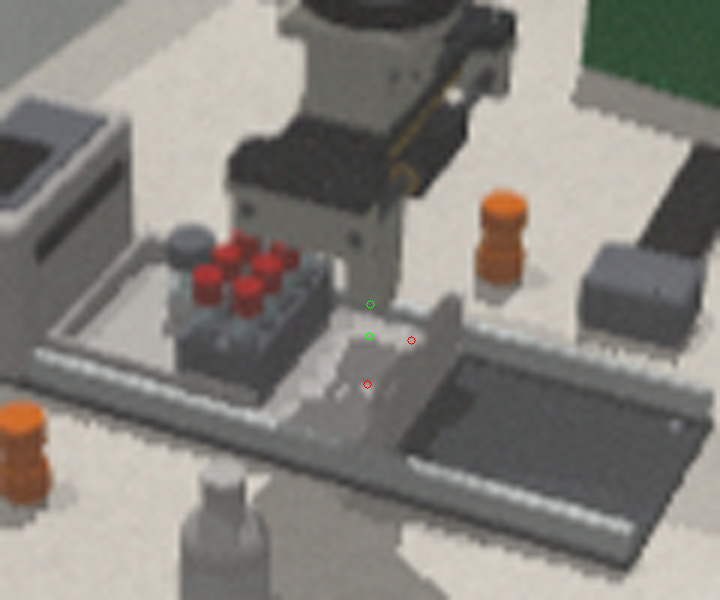

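The fingertip at (365,302) is over the open gap between the rack's edge (~330) and the lip (~410), again about 20 mm above the reading. Descending 40 mm.

```bash
python3 -m creep '[[[0.001,-0.003,-0.01],[0,0,0],0],[[0.001,-0.003,-0.02],[0,0,0],0],[[0.001,-0.003,-0.03],[0,0,0],0],[[0.001,-0.003,-0.036],[0,0,0],0],[[0.001,-0.003,-0.04],[0,0,0],0],[[0.001,-0.003,-0.04],[0,0,0],0]]'
```

```text
time: 12.23
tcp_pos: [0.6761, -0.1706, 0.0093]
orientation: [-180.0, 0.1, 6.1]
contact_force: [0.9, -0.5, 0.6]
gripper_width: 0.0005
finger_force: 0.0
```

```bash
python3 -m creep '[[[-0.002,-0.0002,0],[0,0,0],0],[[-0.004,-0.0004,0],[0,0,0],0],[[-0.006,-0.0006,0],[0,0,0],0],[[-0.008,-0.0008,0],[0,0,0],0],[[-0.010,-0.001,0],[0,0,0],0],[[-0.012,-0.0013,0],[0,0,0],0],[[-0.014,-0.0015,0],[0,0,0],0],[[-0.016,-0.0017,0],[0,0,0],0],[[-0.018,-0.0019,0],[0,0,0],0],[[-0.020,-0.0021,0],[0,0,0],0],[[-0.022,-0.0023,0],[0,0,0],0],[[-0.024,-0.0025,0],[0,0,0],0]]'
```

```text
time: 13.23
tcp_pos: [0.6532, -0.1735, 0.0108]
orientation: [180.0, -0.1, 6.1]
contact_force: [2.4, 0.3, -0.0]
gripper_width: 0.0007
finger_force: 1.1
```

```bash
python3 -m creep '[[[-0.002,-0.0002,0],[0,0,0],0],[[-0.005,-0.0005,0],[0,0,0],0],[[-0.008,-0.0008,0],[0,0,0],0],[[-0.011,-0.0011,0],[0,0,0],0],[[-0.014,-0.0014,0],[0,0,0],0],[[-0.017,-0.0017,0],[0,0,0],0],[[-0.020,-0.002,0],[0,0,0],0],[[-0.023,-0.0024,0],[0,0,0],0],[[-0.026,-0.0027,0],[0,0,0],0],[[-0.029,-0.003,0],[0,0,0],0],[[-0.032,-0.0033,0],[0,0,0],0],[[-0.034,-0.0035,0],[0,0,0],0]]'
python3 - <<'E'
from h import *
cv2.imwrite('pics/s7.png',r.camera('side')[:,:,::-1])
for n,z in(('tube_lip_face',.035),('tube_lip_back',.035),('tube_rack',.018),('vial_mid',.042)):
    print(n,[(np.round(d['uv']),round(d['conf'],2),np.round(atz('side',d['uv'],z),3)[:2]) for d in r.tip_of(n,'side')[:2]])
E
```

```text
time: 14.23
tcp_pos: [0.6184, -0.1771, 0.0106]
orientation: [180.0, 0.0, 6.0]
contact_force: [2.2, -1.4, 0.6]
gripper_width: 0.0005
finger_force: 1.1
tube_lip_face [(array([341., 161.]), 0.59, array([ 0.617, -0.19 ]))]
tube_lip_back [(array([341., 168.]), 0.94, array([ 0.6  , -0.157]))]
tube_rack [(array([313., 161.]), 0.83, array([ 0.7  , -0.161])), (array([373., 145.]), 0.34, array([ 0.582, -0.344]))]
vial_mid [(array([316., 126.]), 0.65, array([ 0.776, -0.305])), (array([246., 172.]), 0.65, array([0.823, 0.016]))]
```

The tray is following (~40 mm) at about 2 N. Continuing.

```bash
python3 -m creep '[[[-0.002,-0.0002,0],[0,0,0],0],[[-0.005,-0.0005,0],[0,0,0],0],[[-0.008,-0.0008,0],[0,0,0],0],[[-0.011,-0.0011,0],[0,0,0],0],[[-0.014,-0.0014,0],[0,0,0],0],[[-0.017,-0.0017,0],[0,0,0],0],[[-0.020,-0.002,0],[0,0,0],0],[[-0.023,-0.0024,0],[0,0,0],0],[[-0.026,-0.0027,0],[0,0,0],0],[[-0.029,-0.003,0],[0,0,0],0],[[-0.032,-0.0033,0],[0,0,0],0],[[-0.035,-0.0036,0],[0,0,0],0]]'
```

```text
time: 15.48
tcp_pos: [0.5836, -0.1801, 0.0106]
orientation: [-180.0, -0.0, 6.1]
contact_force: [1.7, 1.7, -1.1]
gripper_width: 0.0008
finger_force: 1.2
```

```bash
python3 -m creep '[[[-0.003,-0.0003,0],[0,0,0],0],[[-0.006,-0.0006,0],[0,0,0],0],[[-0.009,-0.0009,0],[0,0,0],0],[[-0.012,-0.0012,0],[0,0,0],0],[[-0.015,-0.0015,0],[0,0,0],0],[[-0.018,-0.0018,0],[0,0,0],0],[[-0.021,-0.0021,0],[0,0,0],0],[[-0.024,-0.0025,0],[0,0,0],0],[[-0.027,-0.0028,0],[0,0,0],0],[[-0.030,-0.0031,0],[0,0,0],0],[[-0.032,-0.0033,0],[0,0,0],0],[[-0.034,-0.0035,0],[0,0,0],0]]'
```

```text
time: 16.48
tcp_pos: [0.5496, -0.1842, 0.0106]
orientation: [180.0, -0.0, 6.1]
contact_force: [2.2, 2.0, -0.3]
gripper_width: 0.0006
finger_force: 1.1
```

```bash
python3 -m creep '[[[-0.001,0,0],[0,0,0],0],[[-0.002,-0.0002,0],[0,0,0],0],[[-0.004,-0.0004,0],[0,0,0],0],[[-0.005,-0.0005,0],[0,0,0],0],[[-0.007,-0.0007,0],[0,0,0],0],[[-0.008,-0.0008,0],[0,0,0],0]]'
```

```text
time: 16.98
tcp_pos: [0.5416, -0.185, 0.0106]
orientation: [180.0, 0.0, 6.1]
contact_force: [2.5, 0.6, -0.7]
gripper_width: 0.0008
finger_force: 1.0
```

```bash
python3 -m creep '[[[-0.001,-0.0001,0],[0,0,0],0],[[-0.002,-0.0002,0],[0,0,0],0],[[-0.003,-0.0003,0],[0,0,0],0],[[-0.004,-0.0004,0],[0,0,0],0],[[-0.005,-0.0005,0],[0,0,0],0],[[-0.006,-0.0006,0],[0,0,0],0]]'
```

```text
time: 17.48
tcp_pos: [0.5381, -0.1854, 0.0107]
orientation: [179.9, -0.3, 6.1]
contact_force: [6.7, 0.9, -4.0]
gripper_width: 0.0001
finger_force: 3.4
```

```bash
python3 -m creep '[[[-0.001,-0.0001,0],[0,0,0],0],[[-0.002,-0.0002,0],[0,0,0],0],[[-0.003,-0.0003,0],[0,0,0],0],[[-0.004,-0.0004,0],[0,0,0],0]]'
```

```text
time: 17.82
tcp_pos: [0.5384, -0.1855, 0.0108]
orientation: [179.9, -0.7, 6.1]
contact_force: [13.3, 0.8, -10.3]
gripper_width: 0.0003
finger_force: 6.1
```

The tray is firmly against its stop (13 N). Releasing rearward, then straight up.

```bash
python3 -m creep '[[[0.007,0.0007,0],[0,0,0],0],[[0.014,0.0014,0],[0,0,0],0],[[0.022,0.0022,0],[0,0,0],0],[[0.022,0.0022,0],[0,0,0],0],[[0.022,0.0022,0.03],[0,0,0],0],[[0.022,0.0022,0.07],[0,0,0],0],[[0.022,0.0022,0.11],[0,0,0],0],[[0.022,0.0022,0.15],[0,0,0],0],[[0.022,0.0022,0.19],[0,0,0],0],[[0.022,0.0022,0.2],[0,0,0],0]]'
```

```text
time: 18.65
tcp_pos: [0.5566, -0.1848, 0.2176]
orientation: [179.7, -0.6, 6.0]
contact_force: [0.1, -0.8, 1.2]
gripper_width: 0.0005
finger_force: 0.0
```

```bash
python3 -m creep '[[[-0.04,0.2,0],[0,0,0],0],[[-0.04,0.2,0],[0,0,0],0],[[-0.04,0.2,0],[0,0,0],0],[[-0.04,0.2,0],[0,0,0],0],[[-0.04,0.2,0],[0,0,0],0],[[-0.04,0.2,0],[0,0,0],0],[[-0.04,0.2,0],[0,0,0],0],[[-0.04,0.2,0],[0,0,0],0]]'
python3 - <<'E'
from h import *
a=r.camera('top')[:,:,::-1];b=r.camera('side')[:,:,::-1]
v=np.hstack([cv2.resize(a[70:280,220:440],(400,382)),cv2.resize(b[110:300,190:390],(400,382))])
cv2.imwrite('pics/c8.png',v)
E
```

```text
time: 19.32
tcp_pos: [0.5133, 0.0152, 0.2102]
orientation: [179.9, 0.1, 6.0]
contact_force: [0.7, 0.0, -0.1]
gripper_width: 0.0005
finger_force: 0.0
```

View pics/c8.png

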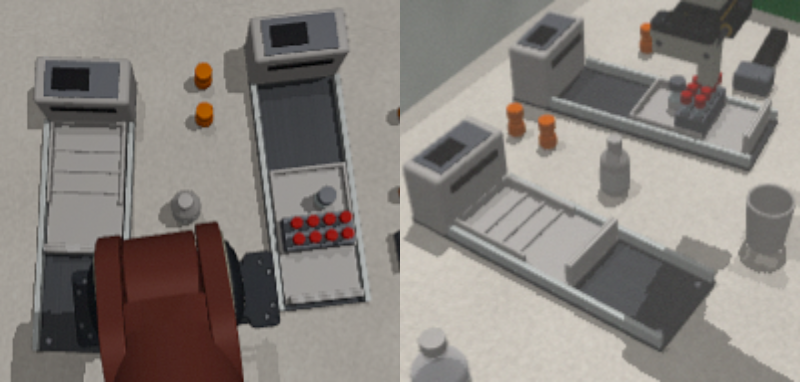

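The empty tray is home against its head. The tube tray is fully out, with its lip near crop (322,300) at the base end. The vial stands upright at (326,193), and the bystanders are where they were. Handing in.

```bash
python3 -c "
from rig import r
print(r.finish_job())"
```

```text
the job is handed in; nothing more can be done
None
```

The job is handed in at about 19 s: the empty tray was pushed home to its stop, then the tube tray was hooked and drawn out to its stop, with the vial upright and the other items seen in the last pictures unmoved.

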